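# Fasten the service cover of a counter-top vacuum packer

## Task

The last fastener on the vacuum packer's blue service cover is still open. Take the red-handled key from its stand, seat its blade in the slot of the raised brass stud, press the stud in gently with the key and turn it clockwise, about a quarter turn, until you feel it come to its catch, where you let it spring up and stay caught, then put the key back upright in the slot of its stand. Work the stud with the key only, force neither the push nor the turn, and leave the bowl, jar and tub where they are.

Things in the scene. Friction and masses are not known exactly. Their poses are not given: they have to be found in the camera images.
- key_grip (a point): Centre of the key's red handle, where to grip it: a flat upright paddle, 36 mm along x, 14 mm thick along y (grip across y), 50 mm tall along z. Below it, 25 to 30 mm under this point, a round steel collar 42 mm across that rests on the stand; then a 12 mm round shank. Mass about 0.12 kg.
- key_tip (a point): Bottom end of the key's blade, on the key's axis, 72 mm below the centre of the handle; axes as key_grip. The blade is 22 mm wide along x and 4 mm thick along y; its lowest 3 mm is a narrower lead-in lip, 19 x 2.2 mm; blade and lip are 13 mm long together.
- key: The whole loose key (steel blade, shank and collar, red handle). Its origin is on its axis at the underside of the collar, 30 mm below the centre of the handle, so it lies 60 mm above the table when the key is in its stand.
- stand: Grey block, 80 x 80 mm, 60 mm high, fixed to the counter, in which the key stands. Origin under its centre, z up. Its slot is 30 mm long along the block's x, 14 mm wide along y, 50 mm deep.
- stand_mouth (a point): Middle of the slot's mouth in the top of the stand, 60 mm above the counter; x along the slot. The key in place has its blade along the slot and its collar flat on the top.
- packer: Low white vacuum packer, 200 x 250 x 100 mm, fixed to the counter, its blue service cover on top at 100 mm above the counter. Origin under its centre, z up. The open brass stud is at x 0, y +55 mm of this frame. A smaller steel stud at x -45, y -75 mm is already shut and does not move: leave it.
- stud_slot (a point): Middle of the slot's mouth in the open stud's top, on its axis; 112 mm above the counter while it stands up. Moves with the stud. x along the slot, z up. Head: brass disc 46 mm across. Slot: closed ends, 28 x 7 mm, 7.5 mm deep, black floor. The blade has 1.5 mm play on each flat side and turns about 8 degrees either way in the slot before it carries the stud: turn the key farther than the stud.
- stud_press (a joint): How far the stud is pushed in, m: 0 up, 0.009 firm stop. A spring pushes it out: 4.5 N at first, 9 N at 6.5 mm, 11 N at 9 mm. Until about 6.5 mm in (5.8 to 7.2, differs each time, not seen) it cannot turn beyond some 1 to 42 degrees of play; pressed deeper it turns easily (0.05 N m). In its catch it sits at about 0.004 (0.0033 to 0.0047). Noisy: judge by force.
- stud_turn (a joint): How far the stud is turned clockwise seen from above, rad; 0 open. The catch is roughly a quarter turn away, but worn: its angle is hidden and differs each time. A springy stop (1.5 N m per rad) lies somewhere from 1.27 to 1.99; the catch takes the stud over the last 0.16 rad before the stop, when let up there. Let up short of it, it stays down, not caught. Do not twist hard on the stop.
- stud: The stud; origin on its axis 12 mm below the head's top face; x along the slot. Behind the cover its cross pin turns under a ledge: once turned over 0.85 rad the push may be eased to about 4 N, the ledge then carries the spring and the stud still turns; where the ledge ends at the catch the stud can rise by 2.5 mm, felt as extra push on the key, and is then caught.
- bowl: Loose steel bowl, 130 mm across, 50 mm high, bystander. Origin under its centre.
- spice_jar: Loose jar, 48 mm across, 90 mm high, bystander. Origin under its centre.
- tub: Loose white open tub, 130 x 100 x 60 mm, bystander. Origin under its centre.
Mind the look-alikes: they are no part of the job. There is more than one size of the stand; the one meant has the size given above.

How it is judged:
By the outcome, as a careful person would: the job done as asked, in the order asked, and still so for the second after the job is handed in, with the robot touching nothing.
It also fails if it takes over 72 s, if anything falls off the work surface, if the arm or the gripper's body presses on something with over 40 N, if the wrist force passes 120 N, or if a joint passes its speed limit or range.

## Robot

A 7-joint arm with a two-finger parallel gripper is mounted at the origin on the work surface. World frame = base frame: x ahead of the robot, y to its left, z up, the work surface at z = 0. Lengths are in m, angles in rad, forces in N, time in s.
With the tool pointing down it reaches from about 0.425 to 0.925 m from the base axis. Payload 6.8 kg.
Tool frame: the origin (TCP) lies midway between the tips of the shut fingers; the grasp point (between the pads) lies 19 mm behind it; z points along the fingers, y is the direction in which the jaws open and shut (so a half turn about z gives the same grasp; the last joint's range is limited). The gripper opens to 85 mm and grips with 20 to 120 N. Pads are 22 mm wide; open, the fingers measure 114 mm over their backs; the gripper's body (76 mm by 85 mm) begins 54 mm behind the grasp point. The pads swing forward as they close: fully open they stand 13 mm farther back than shut.
Start: joints at [-1.445, 0.477, 0.022, 1.555, -0.011, 1.109, -0.083], TCP at [0.156, 0.657, 0.231] pointing down, gripper open.
Joint ranges: [-2.96, 2.96], [-0.34, 2.1], [-1.41, 1.46], [0.24, 2.44], [-1.37, 4.51], [0.17, 1.92], [-2.96, 2.96]. Speed limits (rad/s): [2.39, 2.39, 3.14, 3.14, 3.14, 3.14, 3.14].

## Interface

Orientations are given as [roll, pitch, yaw] about the fixed x, y, z axes, in that order (R = Rz(yaw) Ry(pitch) Rx(roll)).
In Python, from workcell import bot, eyes, job gives the robot as it stands.
- The arm moves only by the tool send_rows, never from a script. Its argument "targets" is a list of rows, each a list of 7 numbers: the turn, a rotation vector about the tool's x, y, z in rad, then the shift along the tool's x, y, z in m, then the opening, from 0 (shut) to 1 (fully open). In form: [[ax, ay, az, x, y, z, jaw], ...]. A call has 1 to 20 rows; each row shifts and turns the pose as measured when the row begins, along the tool's axes as they then stand; what a row does not reach is not made up. A row lasts 1/12 s, in which the tool goes at most 41.7 mm and 7.16 degrees, less where a joint would pass 70% of its speed; a pose out of reach is approached as far as the arm can. A call is refused whole if a number of a shift passes 0.0417 or a number of a turn 0.125, either way. A call with a gripper value outside its range is refused whole. The fingers move at their own pace and stop on an object; "grip_force" is the grip in N (left out, the last holds). Time passes only in rows, so rows that do not move let the fingers close. It gives the time, the measured TCP pose, the force and the opening at its end, in the units of the state.
- bot.sense(): the state, without advancing time (a new reading comes with each control period).
- eyes.get_image(name): name is "scene" or "side" or "wrist"; returns a dict with "image" (420x560x3 uint8, red, green, blue), "mtx" (3x3 intrinsics, pixels), "k1" (the pictures are not rectified: a ray, as slopes to the right and down, at radius r is drawn at 1 + k1 r^2 times it, then the intrinsics apply), "xyz" and "orientation" of the camera in the world; the wrist camera has in their place "T_tool_cam" (4x4, takes a point from camera to tool coordinates, whose origin is the TCP and whose axes are the flange's). Camera axes: x right, y up, looking along -z (the intrinsics and any distortion apply to the point x, -y, -z); pixel columns grow to the right and rows downward; lengths in m; the calibration is good to about 2 mm. A picture is of the moment at which its call begins: read the wrist's pose just before it. There is no depth.
- job.job_done(): hands the job in, once; it reports no verdict.
The state is a dict: "time": time; "q": joint angles; "qd": joint speeds; "tau": joint torques, N m; "tool_pos": TCP position; "orientation": TCP orientation; "ft_force": force on the tool from outside, world axes, zero at the start; "torque": the same for the moment, N m; "gripper_width": opening from 0.0 (shut) to 1.0 (fully open).
Only numpy, scipy, OpenCV 4.12 (cv2) and the standard library are available. Lean on these libraries where they do the work, as an engineer would, in place of code of your own. Each camera call takes 0.05 s, during which the arm holds its last target. There are 200 camera calls.

## Working session

There is one attempt and no reset: what is moved stays moved. The work goes in short steps, Python scripts to look and compute and a tool call to move; the robot and the scene stay as the last step left them, time stands still between calls to the robot, and variables do not carry over. Pictures are saved under pics/ and viewed, about 8 in all and at most 12, crops included, and the job is handed in when it is done.

Besides the shell and the picture viewer there is one more tool, called by a JSON object that holds its "name" and its "arguments", one argument or row to a line. send_rows: Moves the arm, as the interface text tells. Its arguments: {"type":"object","properties":{"targets":{"type":"array"},"grip_force":{"type":"number"}},"required":["targets"]}

```bash
ls; mkdir -p pics
cat > h.py <<'E'
import numpy as np, cv2
from scipy.spatial.transform import Rotation as Rn
from workcell import bot, eyes, job
def grab(n):
    s=bot.sense(); d=eyes.get_image(n)
    if n=="wrist":
        T=np.eye(4);T[:3,:3]=Rn.from_euler('xyz',s["orientation"]).as_matrix();T[:3,3]=s["tool_pos"]
        T=T@np.array(d["T_tool_cam"])
        d["R"],d["t"]=T[:3,:3],T[:3,3]
    else:
        o=np.array(d["orientation"]); d["R"]=o if o.shape==(3,3) else Rn.from_euler('xyz',o).as_matrix(); d["t"]=np.array(d["xyz"])
    return d
def ray(d,u,v):
    K=np.array(d["mtx"]); p=cv2.undistortPoints(np.array([[[u,v]]],float),K,np.array([d["k1"],0,0,0.]))[0,0]
    return d["t"],d["R"]@np.array([p[0],-p[1],-1])
def onz(d,u,v,z):
    t,r=ray(d,u,v); return t+r*(z-t[2])/r[2]
def proj(d,P):
    c=d["R"].T@(np.array(P)-d["t"]); x,y=c[0]/-c[2],-c[1]/-c[2]; f=1+d["k1"]*(x*x+y*y)
    K=np.array(d["mtx"]); return K[0,0]*x*f+K[0,2],K[1,1]*y*f+K[1,2]
def save(d,name,crop=None,s=1):
    im=d["image"][:,:,::-1]
    if crop: a,b,c,e=crop; im=im[b:e,a:c]
    cv2.imwrite("pics/"+name,cv2.resize(im,None,fx=s,fy=s,interpolation=cv2.INTER_CUBIC))
E
python3 - <<'E'
from h import *
print(bot.sense())
for n in("scene","side","wrist"):
    d=grab(n); save(d,n+"0.png"); print(n,d["t"],d["R"].round(3).tolist(),d["mtx"],d["k1"])
a,b=[cv2.imread(f"pics/{n}0.png") for n in("scene","side")]
E
```

```text
pics
{'time': 0.0, 'q': array([-1.44508473,  0.47775897,  0.02237299,  1.5564745 , -0.01151195,
        1.10926359, -0.08310835]), 'qd': array([-0.0006053 , -0.00151107, -0.00208457, -0.00124287,  0.00027967,
        0.00123425, -0.0007888 ]), 'tau': array([ 8.26536348e-05, -5.96450329e+01,  1.60799358e+00, -2.81199592e+01,
        1.24835011e-02,  9.56367032e-03,  4.13978611e-06]), 'tool_pos': array([0.15628328, 0.6560517 , 0.23034419]), 'orientation': array([-3.13982199e+00,  1.35361894e-04,  2.90775932e+00]), 'ft_force': array([-0.84805516,  0.17594817, -0.66858248]), 'torque': array([-0.03506575, -0.02037575,  0.01178484]), 'gripper_width': 1.0050019228415863}
scene [1.14105054 0.01795163 1.09408342] [[-0.027, -0.861, 0.508], [1.0, -0.016, 0.026], [-0.014, 0.509, 0.861]] [[415.11906704   0.         283.89680869]
 [  0.         415.11906704 204.57706532]
 [  0.           0.           1.        ]] 0.022807535659080447
side [ 0.2917253  -0.8388217   0.89303811] [[0.956, 0.197, -0.22], [-0.295, 0.644, -0.706], [0.003, 0.739, 0.673]] [[404.1586514    0.         284.23797965]
 [  0.         404.1586514  208.09180648]
 [  0.           0.           1.        ]] -0.07840375178743467
wrist [0.08409018 0.67347887 0.37316966] [[0.231, -0.932, -0.279], [0.973, 0.22, 0.068], [-0.002, -0.287, 0.958]] [[363.86347812   0.         272.72655778]
 [  0.         363.86347812 203.70199708]
 [  0.           0.           1.        ]] -0.04801976375242314
```

View pics/scene0.png

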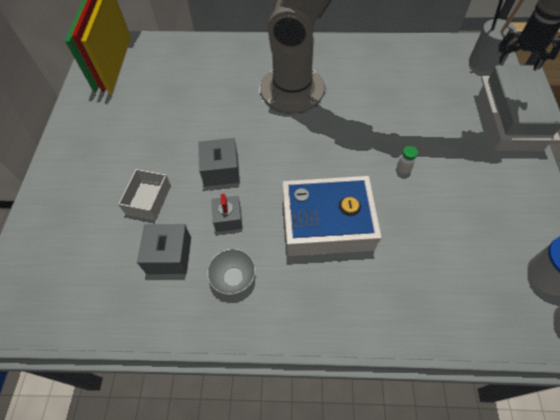

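View pics/side0.png

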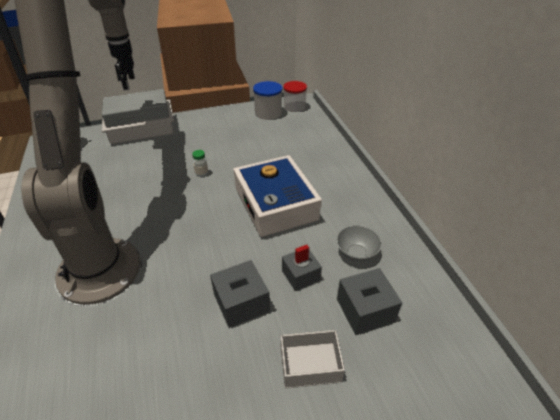

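Scene view: the red key is in the small grey block at (226,213), and larger empty blocks are at (218,160) and (165,248). The brass stud is at (350,205) and the shut steel stud at (302,195). The same items appear in the side view at (301,262), (240,290), (370,298), (269,171) and (271,199). I choose the small block with the key and the brass stud, and measure both.

Run:
```python
from h import *
D={n:grab(n) for n in("scene","side")}
def cen(m):
    n,l,s,c=cv2.connectedComponentsWithStats(m.astype(np.uint8)); i=1+np.argmax(s[1:,4]); return c[i],s[i],l==i
cs={}
for n,d in D.items():
    hsv=cv2.cvtColor(d["image"],cv2.COLOR_RGB2HSV).astype(int); H,S,V=hsv[...,0],hsv[...,1],hsv[...,2]
    box=np.zeros(H.shape,bool)
    if n=="scene": box[170:270,190:390]=1
    else: box[150:280,230:330]=1
    red=((H<6)|(H>174))&(S>150)&(V>80)&box; br=(H>12)&(H<32)&(S>120)&(V>90)&box
    blue=(H>105)&(H<130)&(S>120)&box
    cr,sr,mr=cen(red); cb,sb,mb=cen(br)
    (ex,ey),ax,an=cv2.fitEllipse(cv2.convexHull(np.argwhere(mb)[:,::-1].astype(np.int32)))
    cs[n]=(cr,(ex,ey))
    print(n,"red",cr,sr,onz(d,*cr,.09),"brass",(ex,ey),ax,sb,onz(d,ex,ey,.112))
    cu=blue|mb; r=cv2.minAreaRect(cv2.findContours(cu.astype(np.uint8),0,2)[0].__iter__().__next__()) 
    c=max(cv2.findContours(cu.astype(np.uint8),0,2)[0],key=cv2.contourArea); b=cv2.boxPoints(cv2.minAreaRect(c))
    q=cv2.approxPolyDP(c,8,True)[:,0]; print("cover",[onz(d,*p,.1).round(3)[:2].tolist() for p in q])
for k in (0,1):
    (t1,r1),(t2,r2)=[ray(D[n],*cs[n][k]) for n in D]
    a=np.linalg.lstsq(np.c_[r1,-r2],t2-t1,rcond=None)[0]; p,q=t1+a[0]*r1,t2+a[1]*r2; print("tri",(p+q)/2,np.linalg.norm(p-q))
A=D["scene"]["image"][170:245,185:260]; B=D["scene"]["image"][175:250,265,None] if 0 else D["scene"]["image"][168:243,285:385]
I=np.hstack([cv2.resize(x,None,fx=f,fy=f,interpolation=3) for x,f in((A,5),(B,4))for _ in[0]] if 0 else [cv2.resize(A,(375,375),interpolation=2),cv2.resize(B,(420,375),interpolation=2)])
cv2.imwrite("pics/crop1.png",I[:,:,::-1])
```

```text
scene red [222.89361702 199.46808511] [221 194   5  12  47] [ 0.53465349 -0.18581565  0.09      ] brass (349.6864013671875, 204.56668090820312) (14.827166557312012, 18.228565216064453) [341 197  18  16 217] [0.55777495 0.16853087 0.112     ]
cover [[0.471, 0.213], [0.492, 0.004], [0.651, 0.017], [0.632, 0.225]]
side red [301.625      248.57142857] [296 245  13   8  56] [ 0.55081595 -0.1635968   0.09      ] brass (268.7281188964844, 170.1273956298828) (8.953776359558105, 14.267066955566406) [262 166  15   9 108] [0.55228469 0.16661153 0.112     ]
cover [[0.627, 0.219], [0.568, 0.22], [0.555, 0.139], [0.546, 0.215], [0.47, 0.209], [0.489, 0.002], [0.646, 0.02]]
tri [ 0.54530151 -0.18113012  0.10951322] 0.0025389274708732313
tri [0.55423549 0.16994647 0.10819485] 0.0026512774433339677
```

View pics/crop1.png

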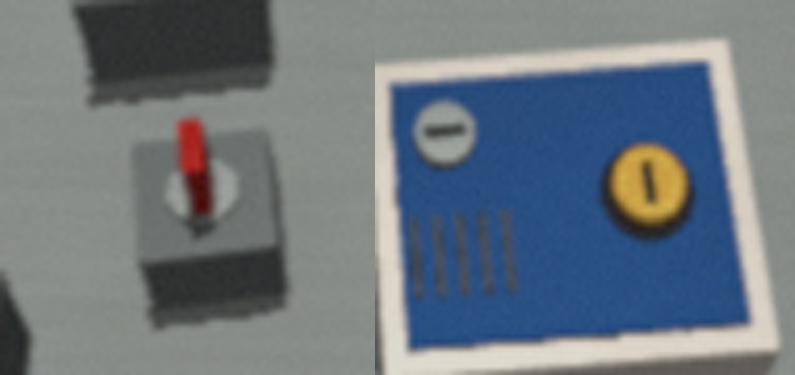

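Crop: the key sits in the ~80 mm block, blade roughly along world x, and the brass stud's slot also runs roughly along x. Estimates are key ≈ (0.545,-0.18) and stud ≈ (0.555,0.170). I'm setting out above the key.

{"name": "send_rows", "arguments": {
  "targets": [
    [0, 0, 0, -0.032, -0.019, 0, 1],
    [0, 0, 0, -0.032, -0.019, 0, 1],
    [0, 0, 0, -0.032, -0.019, 0, 1],
    [0, 0, 0, -0.032, -0.019, 0, 1],
    [0, 0, 0, -0.032, -0.019, 0, 1],
    [0, 0, 0, -0.032, -0.019, 0, 1],
    [0, 0, 0, -0.032, -0.019, 0, 1],
    [0, 0, 0, -0.032, -0.019, 0, 1],
    [0, 0, 0, -0.032, -0.019, 0, 1],
    [0, 0, 0, -0.032, -0.019, 0, 1]
  ]
}}

```text
time: 1.08
tool_pos: [0.4244, 0.3962, 0.2276]
orientation: [3.14, -0.007, 2.929]
ft_force: [0.7, 1.1, -0.0]
gripper_width: 0.999
```

{"name": "send_rows", "arguments": {
  "targets": [
    [0, 0, 0, -0.016, -0.036, 0, 1],
    [0, 0, 0, -0.016, -0.036, 0, 1],
    [0, 0, 0, -0.016, -0.036, 0, 1],
    [0, 0, 0, -0.016, -0.036, 0, 1],
    [0, 0, 0, -0.016, -0.036, 0, 1],
    [0, 0, 0, -0.016, -0.036, 0, 1],
    [0, 0, 0, -0.016, -0.036, 0, 1],
    [0, 0, 0, -0.016, -0.036, 0, 1],
    [0, 0, 0, -0.016, -0.036, 0, 1],
    [0, 0, 0, -0.016, -0.036, 0, 1],
    [0, 0, 0, -0.016, -0.036, 0, 1],
    [0, 0, 0, -0.016, -0.036, 0, 1],
    [0, 0, 0, -0.016, -0.036, 0, 1],
    [0, 0, 0, -0.016, -0.036, 0, 1],
    [0, 0, 0, -0.016, -0.036, 0, 1],
    [0, 0, 0, 0, 0, 0, 1]
  ]
}}

```text
time: 2.42
tool_pos: [0.5494, -0.2194, 0.2272]
orientation: [3.139, 0.004, 2.919]
ft_force: [0.0, -1.2, 0.1]
gripper_width: 1.002
```

Run:
```python
from h import *
s=bot.sense(); print(s["q"].round(3),s["tool_pos"].round(4),s["orientation"].round(4))
d=grab("wrist"); save(d,"w1.png")
hsv=cv2.cvtColor(d["image"],cv2.COLOR_RGB2HSV).astype(int); H,S,V=hsv[...,0],hsv[...,1],hsv[...,2]
red=(((H<6)|(H>174))&(S>130)&(V>50)).astype(np.uint8)
c=max(cv2.findContours(red,0,2)[0],key=cv2.contourArea); print(cv2.boxPoints(cv2.minAreaRect(c)))
```

```text
[-0.072  0.362  0.449  1.792 -0.185  1.024  1.795] [ 0.5494 -0.2194  0.2272] [3.1386 0.0038 2.919 ]
[[299.07217 152.58763]
 [317.09793 145.65465]
 [337.94846 199.86598]
 [319.9227  206.79897]]
```

View pics/w1.png

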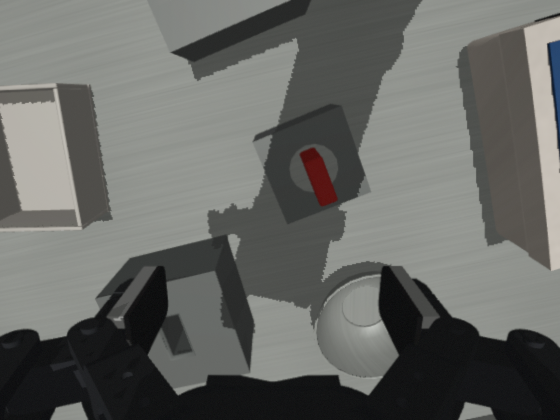

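Wrist view: stand top corners are at about (340,104), (370,191), (290,222) and (255,138). The collar is at about (313,168), and the bright handle top runs from (308,152) to (327,203). I'm casting rays on these and refining with masks.

Run:
```python
from h import *
d=grab("wrist"); im=d["image"]
P=np.array([onz(d,*p,.06) for p in((340,104),(370,191),(290,222),(255,138))])[:,:2]
print(P.round(4).tolist(),"centre",P.mean(0)); print([np.linalg.norm(P[i]-P[i-1]).round(4) for i in range(4)])
print("edge ang",[np.degrees(np.arctan2(*(P[i]-P[i-1])[::-1])).round(1) for i in range(4)])
print("collar", onz(d,313.5,168,.065))
hsv=cv2.cvtColor(im,cv2.COLOR_RGB2HSV).astype(int); H,S,V=hsv[...,0],hsv[...,1],hsv[...,2]
red=((H<6)|(H>174))&(S>130)
print(np.percentile(V[red],[5,20,40,60,80,95]))
for nm,m in(("all",red&(V>50)),("bright",red&(V>np.percentile(V[red],97)*.85)),("dim",red&(V>40)&(V<=np.percentile(V[red],97)*.85))):
    c=cv2.findContours(m.astype(np.uint8),0,2)[0]; c=max(c,key=cv2.contourArea); r=cv2.minAreaRect(c); b=cv2.boxPoints(r)
    Q=np.array([onz(d,*p,.115) for p in b])[:,:2]; print(nm,r,"\n",Q.round(4).tolist(),Q.mean(0))
# collar mask: bright grey around
V0=V; reg=np.zeros(V.shape,bool); reg[135:200,280:350]=1
print(V[150,262:360:3]); print(V[185,262:370:3])
save(d,"w1c.png",(240,90,390,230),4)
```

```text
[[0.4962, -0.1463], [0.5753, -0.1328], [0.5882, -0.2078], [0.5082, -0.2212]] centre [ 0.54197754 -0.17703513]
[np.float64(0.0758), np.float64(0.0802), np.float64(0.076), np.float64(0.0812)]
edge ang [np.float64(99.1), np.float64(9.7), np.float64(-80.3), np.float64(-170.5)]
collar [ 0.54311178 -0.17818566  0.065     ]
[73. 79. 87. 88. 89. 89.]
all ((313.46905517578125, 177.81956481933594), (58.154605865478516, 18.810503005981445), 68.96248626708984) 
 [[0.5194, -0.1932], [0.5174, -0.1802], [0.5597, -0.1728], [0.562, -0.1862]] [ 0.53962819 -0.18309326]
bright ((315.4254150390625, 182.42051696777344), (47.49338150024414, 18.624855041503906), 68.62937927246094) 
 [[0.5267, -0.1919], [0.5247, -0.179], [0.5594, -0.1726], [0.5617, -0.186]] [ 0.54311141 -0.18237757]
dim ((304.2534484863281, 155.65753173828125), (10.84163761138916, 17.46248435974121), 65.55604553222656) 
 [[0.5196, -0.1933], [0.517, -0.1815], [0.5245, -0.1797], [0.5272, -0.1916]] [ 0.52208186 -0.18652893]
[126 122  60  58  58  59  59  57  58  58  59  72  84  83  77  73  75  84
  83  83  80  59  58  57  58  57  58  58  58  58  73  79 145]
[ 81  72  58  58  57  57  58  56  58  59  81  82  82  83  83  81  89  88
  88  89  89  85  58  57  57  57  58  57  56  57  56  58  56 112 135 145]
```

View pics/w1c.png

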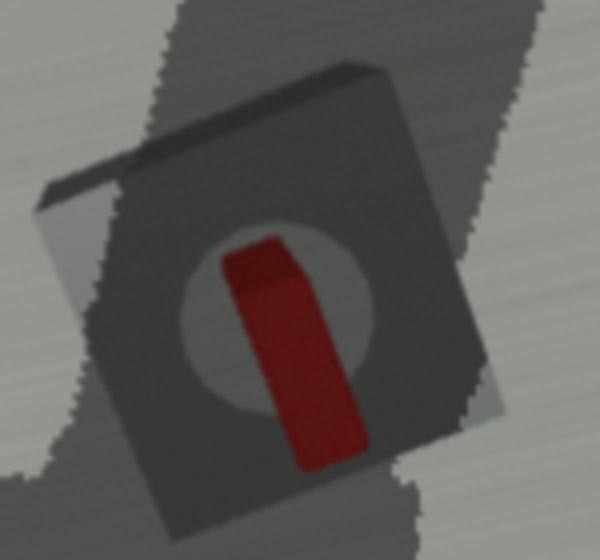

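Key axis is (0.543,-0.182) with yaw ≈ 10.4°. The top face measures 35x13 mm and the stand 76-80 mm, so both match the description. I'm aligning above it.

{"name": "send_rows", "arguments": {
  "targets": [
    [0, 0, 0, 0.0145, 0.035, 0, 1],
    [0, 0, -0.1, 0, 0, 0.01, 1],
    [0, 0, -0.1, 0, 0, 0.01, 1],
    [0, 0, -0.1, 0, 0, 0.01, 1],
    [0, 0, -0.1, 0, 0, 0.01, 1],
    [0, 0, 0, 0, 0, 0, 1]
  ],
  "grip_force": 60
}}

```text
time: 3.02
tool_pos: [0.5436, -0.1601, 0.1853]
orientation: [3.13, 0.005, -2.928]
ft_force: [-1.3, -0.1, 0.6]
gripper_width: 1.001
```

```bash
cat >> h.py <<'E'
def st():
    s=bot.sense(); print(round(s["time"],2),"q7",s["q"][6].round(3),"pos",s["tool_pos"].round(4),"rpy",s["orientation"].round(4),"F",s["ft_force"].round(2),"M",s["torque"].round(3),"w",round(s["gripper_width"],3)); return s
def to(x,y,z,yaw):  # remaining: turn az, shift in present tool axes
    s=bot.sense(); R=Rn.from_euler('xyz',s["orientation"]); dR=(R.inv()*Rn.from_euler('xyz',[np.pi,0,yaw])).as_rotvec()
    print("turn",dR.round(4),"shift(tool)",R.inv().apply(np.array([x,y,z])-s["tool_pos"]).round(4))
E
python3 - <<'E'
from h import *
st(); to(.543,-.182,.074,np.pi+.18)
d=grab("wrist"); hsv=cv2.cvtColor(d["image"],cv2.COLOR_RGB2HSV).astype(int); H,S,V=hsv[...,0],hsv[...,1],hsv[...,2]
red=((H<6)|(H>174))&(S>130)&(V>50)
c=max(cv2.findContours(red.astype(np.uint8),0,2)[0],key=cv2.contourArea); V1=np.percentile(V[red],95)
c=max(cv2.findContours((red&(V>V1*.92)).astype(np.uint8),0,2)[0],key=cv2.contourArea); b=cv2.boxPoints(cv2.minAreaRect(c))
Q=np.array([onz(d,*p,.115) for p in b])[:,:2]; print(Q.round(4).tolist(),Q.mean(0), [np.degrees(np.arctan2(*(Q[i]-Q[i-1])[::-1])).round(1) for i in range(4)])
E
```

```text
3.02 q7 2.111 pos [ 0.5436 -0.1601  0.1853] rpy [ 3.1298  0.0054 -2.9282] F [-1.34 -0.08  0.57] M [0.042 0.041 0.055] w 1.001
turn [0.0119 0.0052 0.0335] shift(tool) [ 0.0058 -0.0225  0.111 ]
[[0.5185, -0.1934], [0.516, -0.1818], [0.5593, -0.1734], [0.5619, -0.1857]] [ 0.53892545 -0.18354879] [np.float64(-169.9), np.float64(102.1), np.float64(11.0), np.float64(-77.9)]
```

{"name": "send_rows", "arguments": {
  "targets": [
    [0.006, 0.005, 0.033, 0.006, -0.022, 0.02, 1],
    [0, 0, 0, 0, 0, 0.02, 1],
    [0, 0, 0, 0, 0, 0, 1],
    [0, 0, 0, 0, 0, 0, 1]
  ]
}}

```text
time: 3.4
tool_pos: [0.5457, -0.1789, 0.1484]
orientation: [3.136, 0.006, -2.974]
ft_force: [-0.4, 0.2, 0.4]
gripper_width: 0.999
```

Run:
```python
from h import *
st(); to(.543,-.183,.074,np.pi+.18)
```

```text
3.4 q7 2.12 pos [ 0.5457 -0.1789  0.1484] rpy [ 3.1356  0.0062 -2.9735] F [-0.44  0.18  0.37] M [ 0.001  0.01  -0.014] w 0.999
turn [ 0.0059  0.0062 -0.0119] shift(tool) [ 0.0038 -0.0041  0.0744]
```

{"name": "send_rows", "arguments": {
  "targets": [
    [0.005, 0.006, -0.01, 0.0035, -0.004, 0.0, 1],
    [0, 0, 0, 0, 0, 0.018, 1],
    [0, 0, 0, 0, 0, 0.018, 1],
    [0, 0, 0, 0, 0, 0.018, 1],
    [0, 0, 0, 0, 0, 0.014, 1],
    [0, 0, 0, 0, 0, 0, 1],
    [0, 0, 0, 0, 0, 0, 1]
  ]
}}

```text
time: 3.98
tool_pos: [0.5492, -0.1828, 0.0885]
orientation: [-3.137, 0.012, -2.963]
ft_force: [0.6, -0.5, 0.3]
gripper_width: 0.997
```

Run:
```python
from h import *
st(); to(.543,-.183,.074,np.pi+.18)
```

```text
3.98 q7 2.161 pos [ 0.5492 -0.1828  0.0885] rpy [-3.1373  0.0124 -2.9626] F [ 0.58 -0.53  0.26] M [-0.015  0.029 -0.013] w 0.997
turn [-0.0043  0.0124 -0.001 ] shift(tool) [0.0063 0.0009 0.0145]
```

{"name": "send_rows", "arguments": {
  "targets": [
    [-0.004, 0.012, 0, 0.006, 0.001, 0.008, 1],
    [0, 0, 0, 0, 0, 0.006, 1],
    [0, 0, 0, 0, 0, 0, 1],
    [0, 0, 0, 0, 0, 0, 1]
  ]
}}

```text
time: 4.32
tool_pos: [0.545, -0.1832, 0.0774]
orientation: [-3.14, 0.004, -2.962]
ft_force: [-0.2, 0.4, 0.1]
gripper_width: 1.004
```

Run:
```python
from h import *
st(); to(.543,-.183,.074,np.pi+.18)
```

```text
4.32 q7 2.168 pos [ 0.545  -0.1832  0.0774] rpy [-3.1396  0.0045 -2.9623] F [-0.23  0.44  0.15] M [ 0.009 -0.     0.031] w 1.004
turn [-0.002   0.0045 -0.0008] shift(tool) [0.0019 0.0006 0.0034]
```

{"name": "send_rows", "arguments": {
  "targets": [
    [-0.002, 0.005, 0, 0.002, 0, 0.003, 1],
    [0, 0, 0, 0, 0, 0, 1],
    [0, 0, 0, 0, 0, 0, 0],
    [0, 0, 0, 0, 0, 0, 0],
    [0, 0, 0, 0, 0, 0, 0],
    [0, 0, 0, 0, 0, 0, 0],
    [0, 0, 0, 0, 0, 0, 0],
    [0, 0, 0, 0, 0, 0, 0],
    [0, 0, 0, 0, 0, 0, 0],
    [0, 0, 0, 0, 0, 0, 0],
    [0, 0, 0, 0, 0, 0, 0],
    [0, 0, 0, 0, 0, 0, 0]
  ]
}}

```text
time: 5.32
tool_pos: [0.5437, -0.1837, 0.0755]
orientation: [-3.141, 0.001, -2.962]
ft_force: [0.2, 2.4, 0.3]
gripper_width: 0.153
```

Run:
```python
from h import *
st(); to(.543,-.183,.074,np.pi+.18)
```

```text
5.32 q7 2.17 pos [ 0.5437 -0.1837  0.0755] rpy [-3.1414e+00  9.0000e-04 -2.9624e+00] F [0.22 2.36 0.3 ] M [ 0.015  0.015 -0.059] w 0.153
turn [-0.0002  0.0009 -0.0008] shift(tool) [0.0006 0.0009 0.0015]
```

Gripped: width is 13 mm, with little side load. Lifting straight up, then over towards the stud.

{"name": "send_rows", "arguments": {
  "targets": [
    [0, 0, 0, 0, 0, -0.006, 0],
    [0, 0, 0, 0, 0, -0.012, 0],
    [0, 0, 0, 0, 0, -0.02, 0],
    [0, 0, 0, 0, 0, -0.02, 0],
    [0, 0, 0, 0, 0, -0.025, 0],
    [0, 0, 0, 0, 0, -0.025, 0],
    [0, 0, 0, 0, 0, -0.025, 0],
    [0, 0, 0, 0, 0, -0.01, 0],
    [0, 0, 0, 0, 0, 0, 0],
    [0, 0, 0, 0, 0, 0, 0]
  ]
}}

```text
time: 6.15
tool_pos: [0.5414, -0.1843, 0.2296]
orientation: [3.142, -0.001, -2.964]
ft_force: [-0.0, -0.4, -2.7]
gripper_width: 0.156
```

Run:
```python
from h import *
st(); to(.605,.165,.205,np.pi+.10)
```

```text
6.15 q7 2.092 pos [ 0.5414 -0.1843  0.2296] rpy [ 3.1416e+00 -9.0000e-04 -2.9642e+00] F [-0.02 -0.4  -2.73] M [-0.004 -0.04  -0.016] w 0.156
turn [-0.     -0.0009  0.0774] shift(tool) [-0.1242  0.3326  0.0245]
```

{"name": "send_rows", "arguments": {
  "targets": [
    [0, 0, 0, -0.006, 0.016, 0, 0],
    [0, 0, 0, -0.012, 0.032, 0, 0],
    [0, 0, 0, -0.012, 0.032, 0, 0],
    [0, 0, 0, -0.012, 0.032, 0, 0],
    [0, 0, 0, -0.012, 0.032, 0, 0],
    [0, 0, 0, -0.012, 0.032, 0, 0],
    [0, 0, 0, -0.012, 0.032, 0, 0],
    [0, 0, 0, -0.012, 0.032, 0, 0],
    [0, 0, 0, -0.012, 0.032, 0, 0],
    [0, 0, 0.04, -0.012, 0.032, 0.005, 0],
    [0, 0, 0.037, -0.006, 0.016, 0.01, 0],
    [0, 0, 0, 0, 0, 0.0, 0],
    [0, 0, 0, 0, 0, 0, 0],
    [0, 0, 0, 0, 0, 0, 0]
  ]
}}

```text
time: 7.32
tool_pos: [0.594, 0.1632, 0.1882]
orientation: [-3.136, -0.036, -3.05]
ft_force: [0.4, -0.3, -0.5]
gripper_width: 0.157
```

Run:
```python
from h import *
st(); d=grab("wrist"); save(d,"w2.png")
hsv=cv2.cvtColor(d["image"],cv2.COLOR_RGB2HSV).astype(int); H,S,V=hsv[...,0],hsv[...,1],hsv[...,2]
br=((H>12)&(H<32)&(S>110)&(V>60)).astype(np.uint8)
c=max(cv2.findContours(br,0,2)[0],key=cv2.contourArea); h=cv2.convexHull(c); e=cv2.fitEllipse(h); print("ell",e,onz(d,*e[0],.112))
m=np.zeros_like(br); cv2.drawContours(m,[h],-1,1,-1); m=cv2.erode(m,np.ones((7,7)))
sl=((V<70)&(m>0)).astype(np.uint8); c=max(cv2.findContours(sl,0,2)[0],key=cv2.contourArea); r=cv2.minAreaRect(c); print(r)
Q=np.array([onz(d,*p,.112) for p in cv2.boxPoints(r)])[:,:2]; print(Q.round(4).tolist(),Q.mean(0),[(np.linalg.norm(Q[i]-Q[i-1]).round(4),np.degrees(np.arctan2(*(Q[i]-Q[i-1])[::-1])).round(1)) for i in range(4)])
```

```text
7.32 q7 1.406 pos [0.594  0.1632 0.1882] rpy [-3.136  -0.0357 -3.0502] F [ 0.43 -0.34 -0.51] M [-0.029 -0.026 -0.001] w 0.157
ell ((288.7132263183594, 156.1843719482422), (76.86668395996094, 77.3738021850586), 12.0341796875) [0.55213754 0.1688621  0.112     ]
((289.0, 156.0), (42.0, 8.0), 90.0)
[[0.5397, 0.1653], [0.5392, 0.1701], [0.5647, 0.1728], [0.5651, 0.1679]] [0.55218108 0.16904371] [(np.float64(0.0256), np.float64(-174.2)), (np.float64(0.0048), np.float64(95.4)), (np.float64(0.0256), np.float64(6.1)), (np.float64(0.0049), np.float64(-84.6))]
```

View pics/w2.png

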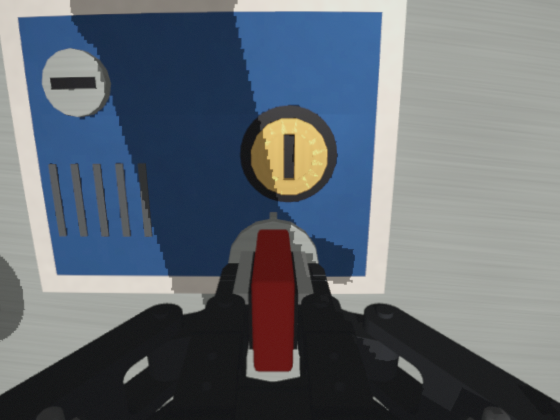

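Wrist view: the stud's brass disc is centred at (289,156), with its slot upright in the picture at 5.5-6° world yaw. The key is held at the bottom, around (273,300), blade-side edge up. The steel stud at (75,83) is left alone. Stud position is (0.552,0.169), which agrees with the scene cameras. Now levelling and aligning above it.

Run:
```python
from h import *
st(); to(.5529,.1685,.185,-3.043)
```

```text
7.37 q7 1.406 pos [0.594  0.1625 0.1883] rpy [-3.1357 -0.0357 -3.0511] F [-0.7  -0.26 -2.38] M [ 0.06  -0.014  0.007] w 0.158
turn [-0.0057 -0.0357 -0.008 ] shift(tool) [0.0402 0.0098 0.0047]
```

{"name": "send_rows", "arguments": {
  "targets": [
    [-0.006, -0.036, -0.008, 0.015, 0.004, 0, 0],
    [0, 0, 0, 0.015, 0.004, 0, 0],
    [0, 0, 0, 0.01, 0.002, 0, 0],
    [0, 0, 0, 0, 0, 0, 0],
    [0, 0, 0, 0, 0, 0, 0],
    [0, 0, 0, 0, 0, 0, 0]
  ]
}}

```text
time: 7.87
tool_pos: [0.5533, 0.1571, 0.1892]
orientation: [-3.138, 0.003, -3.056]
ft_force: [-0.2, 0.1, -1.2]
gripper_width: 0.161
```

Run:
```python
from h import *
st(); to(.5529,.1685,.178,-3.043)
```

```text
7.87 q7 1.367 pos [0.5533 0.1571 0.1892] rpy [-3.1383e+00  2.7000e-03 -3.0558e+00] F [-0.18  0.11 -1.22] M [-0.031  0.025  0.007] w 0.161
turn [-0.0033  0.0027 -0.0128] shift(tool) [-0.0005  0.0114  0.0111]
```

{"name": "send_rows", "arguments": {
  "targets": [
    [-0.003, 0.003, -0.013, 0, 0.011, 0.0, 0],
    [0, 0, 0, 0, 0, 0, 0],
    [0, 0, 0, 0, 0, 0, 0],
    [0, 0, 0, 0, 0, 0, 0]
  ]
}}

```text
time: 8.2
tool_pos: [0.5551, 0.1677, 0.1897]
orientation: [-3.141, 0.002, -3.044]
ft_force: [-0.4, 0.8, -1.6]
gripper_width: 0.154
```

Run:
```python
from h import *
st(); to(.5529,.1685,.178,-3.043)
```

```text
8.2 q7 1.365 pos [0.5551 0.1677 0.1897] rpy [-3.1415e+00  1.8000e-03 -3.0444e+00] F [-0.42  0.85 -1.64] M [ 0.018 -0.014 -0.018] w 0.154
turn [-0.0001  0.0018 -0.0014] shift(tool) [0.0021 0.001  0.0117]
```

{"name": "send_rows", "arguments": {
  "targets": [
    [0, 0.002, -0.001, 0.002, 0.001, 0.006, 0],
    [0, 0, 0, 0, 0, 0.006, 0],
    [0, 0, 0, 0, 0, 0, 0],
    [0, 0, 0, 0, 0, 0, 0]
  ]
}}

```text
time: 8.53
tool_pos: [0.5531, 0.1686, 0.1759]
orientation: [-3.141, -0.001, -3.043]
ft_force: [0.3, 0.6, -1.7]
gripper_width: 0.156
```

Run:
```python
from h import *
st(); to(.5529,.1685,.172,-3.043)
d=grab("wrist"); a=d["image"][120:400,150:420]
d2=grab("scene"); b=d2["image"][160:250,300:390]; d3=grab("side"); c=d3["image"][120:210,225:315]
I=np.hstack([cv2.resize(a,(290,300)),cv2.resize(b,(250,300),interpolation=2),cv2.resize(c,(250,300),interpolation=2)]); cv2.imwrite("pics/v3.png",I[:,:,::-1])
```

```text
8.53 q7 1.367 pos [0.5531 0.1686 0.1759] rpy [-3.1409e+00 -8.0000e-04 -3.0430e+00] F [ 0.31  0.58 -1.73] M [-0.    -0.027  0.023] w 0.156
turn [-0.0007 -0.0008  0.    ] shift(tool) [ 0.0002 -0.0001  0.0039]
```

View pics/v3.png

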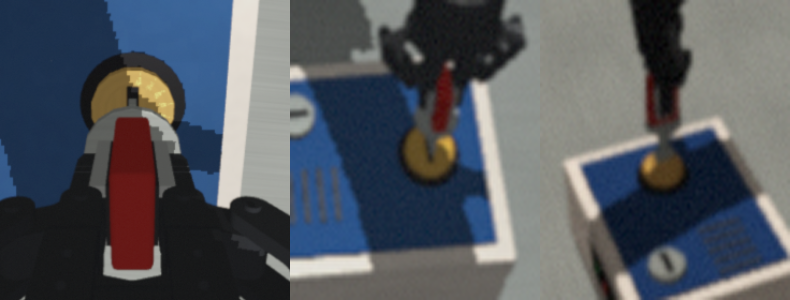

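Wrist crop: the blade's near edge and the slot end line up at (132,95), and the scene and side crops show the key over the stud. Lowering gently.

{"name": "send_rows", "arguments": {
  "targets": [
    [0, 0, 0, 0, 0, 0.003, 0],
    [0, 0, 0, 0, 0, 0.003, 0],
    [0, 0, 0, 0, 0, 0.003, 0],
    [0, 0, 0, 0, 0, 0, 0]
  ]
}}

```text
time: 9.02
tool_pos: [0.5537, 0.1686, 0.1671]
orientation: [-3.142, 0.001, -3.043]
ft_force: [0.2, 0.3, -1.2]
gripper_width: 0.157
```

Run:
```python
from h import *
st(); to(.5529,.1685,.165,-3.043)
```

```text
9.02 q7 1.371 pos [0.5537 0.1686 0.1671] rpy [-3.1415e+00  1.0000e-03 -3.0433e+00] F [ 0.19  0.33 -1.21] M [ 0.05   0.004 -0.042] w 0.157
turn [-0.      0.001  -0.0003] shift(tool) [ 0.0008 -0.0001  0.0021]
```

{"name": "send_rows", "arguments": {
  "targets": [
    [0, 0.001, 0, 0.0008, 0, 0.002, 0],
    [0, 0, 0, 0, 0, 0.002, 0],
    [0, 0, 0, 0, 0, 0.001, 0],
    [0, 0, 0, 0, 0, 0, 0]
  ]
}}

```text
time: 9.35
tool_pos: [0.5531, 0.1685, 0.1618]
orientation: [3.142, 0.0, -3.043]
ft_force: [-0.9, -0.2, 1.9]
gripper_width: 0.155
```

Run:
```python
from h import *
st(); to(.5529,.1685,.16,-3.043)
```

```text
9.35 q7 1.372 pos [0.5531 0.1685 0.1618] rpy [ 3.1416e+00  2.0000e-04 -3.0434e+00] F [-0.94 -0.25  1.94] M [-0.079  0.352 -0.02 ] w 0.155
turn [ 0.      0.0002 -0.0004] shift(tool) [ 0.0002 -0.      0.0018]
```

Contact came exactly at the slot-floor height, so the blade is seated. Pressing in.

{"name": "send_rows", "arguments": {
  "targets": [
    [0, 0, 0, 0, 0, 0.002, 0],
    [0, 0, 0, 0, 0, 0.002, 0],
    [0, 0, 0, 0, 0, 0.002, 0],
    [0, 0, 0, 0, 0, 0.001, 0]
  ]
}}

```text
time: 9.68
tool_pos: [0.5532, 0.1685, 0.1566]
orientation: [3.141, 0.001, -3.044]
ft_force: [-2.8, -0.3, 6.3]
gripper_width: 0.154
```

Run:
```python
from h import *
st(); to(.5529,.1685,.154,-3.043)
```

```text
9.68 q7 1.375 pos [0.5532 0.1685 0.1566] rpy [ 3.1407e+00  5.0000e-04 -3.0436e+00] F [-2.84 -0.31  6.34] M [-0.258  0.769  0.006] w 0.154
turn [ 0.0009  0.0005 -0.0006] shift(tool) [ 0.0003 -0.      0.0026]
```

{"name": "send_rows", "arguments": {
  "targets": [
    [0, 0, 0, 0.001, 0, 0.002, 0],
    [0, 0, 0, 0, 0, 0.0015, 0],
    [0, 0, 0, 0, 0, 0.001, 0]
  ]
}}

```text
time: 9.93
tool_pos: [0.5532, 0.1685, 0.1542]
orientation: [3.14, 0.003, -3.044]
ft_force: [-3.5, -1.3, 7.4]
gripper_width: 0.154
```

Run:
```python
from h import *
st(); to(.5529,.1685,.154,-3.043)
```

```text
9.93 q7 1.376 pos [0.5532 0.1685 0.1542] rpy [ 3.1396e+00  2.8000e-03 -3.0441e+00] F [-3.47 -1.28  7.44] M [-0.212  0.947 -0.012] w 0.154
turn [ 0.002   0.0028 -0.0011] shift(tool) [0.0003 0.0001 0.0002]
```

{"name": "send_rows", "arguments": {
  "targets": [
    [0, 0, 0, 0.001, 0, 0.001, 0],
    [0, 0, 0.06, 0, 0, 0.0005, 0],
    [0, 0, 0.06, 0, 0, 0.0003, 0],
    [0, 0, 0.06, 0, 0, 0.0003, 0]
  ]
}}

```text
time: 10.27
tool_pos: [0.5545, 0.1689, 0.1556]
orientation: [3.136, 0.007, 3.053]
ft_force: [-2.5, -1.3, 6.5]
gripper_width: 0.16
```

Run:
```python
from h import *
st(); to(.5529,.1685,.1535,-3.043)
```

```text
10.27 q7 1.212 pos [0.5545 0.1689 0.1556] rpy [3.1356 0.0072 3.0532] F [-2.52 -1.26  6.52] M [-0.28   0.838  0.035] w 0.16
turn [ 0.0053  0.0077 -0.187 ] shift(tool) [ 0.0016 -0.0006  0.0021]
```

{"name": "send_rows", "arguments": {
  "targets": [
    [0.005, 0.008, 0, 0.0015, 0, 0.002, 0],
    [0, 0.002, 0, 0.0005, 0, 0.002, 0],
    [0, 0, 0, 0, 0, 0.001, 0]
  ]
}}

```text
time: 10.52
tool_pos: [0.5549, 0.169, 0.1537]
orientation: [3.139, 0.002, 3.049]
ft_force: [-3.8, -0.9, 9.0]
gripper_width: 0.157
```

Run:
```python
from h import *
st(); to(.5529,.1685,.1535,3.05)
```

```text
10.52 q7 1.209 pos [0.5549 0.169  0.1537] rpy [3.1388e+00 2.1000e-03 3.0490e+00] F [-3.85 -0.9   9.04] M [-0.303  1.243  0.025] w 0.157
turn [ 0.0028  0.0021 -0.001 ] shift(tool) [ 0.002  -0.0007  0.0002]
```

{"name": "send_rows", "arguments": {
  "targets": [
    [0.003, 0.002, 0.06, 0.003, 0, 0.001, 0],
    [0.002, 0.002, 0.08, 0.001, 0, 0.001, 0],
    [0.002, 0.002, 0.08, 0.001, 0, 0.001, 0]
  ]
}}

```text
time: 10.77
tool_pos: [0.5545, 0.1691, 0.1545]
orientation: [3.141, 0.005, 2.821]
ft_force: [-2.5, -1.9, 7.4]
gripper_width: 0.156
```

Run:
```python
from h import *
s=st(); to(.5532,.1685,.1535,s["orientation"][2])
```

```text
10.77 q7 1.002 pos [0.5545 0.1691 0.1545] rpy [3.1411 0.0048 2.8215] F [-2.54 -1.87  7.44] M [-0.414  0.584  0.062] w 0.156
turn [0.0005 0.0048 0.    ] shift(tool) [ 0.0011 -0.001   0.0009]
```

{"name": "send_rows", "arguments": {
  "targets": [
    [0, 0.005, 0, 0.001, -0.001, 0.0025, 0],
    [0, 0.001, 0.07, 0.001, 0, 0.001, 0],
    [0, 0.002, 0.08, 0.001, 0, 0.0015, 0],
    [0, 0.002, 0.08, 0.001, 0, 0.0015, 0]
  ]
}}

```text
time: 11.1
tool_pos: [0.5546, 0.1687, 0.1527]
orientation: [3.136, 0.001, 2.579]
ft_force: [-3.0, -2.6, 12.8]
gripper_width: 0.156
```

Run:
```python
from h import *
s=st(); to(.5532,.1685,.1535,s["orientation"][2])
```

```text
11.1 q7 0.798 pos [0.5546 0.1687 0.1527] rpy [3.1358e+00 8.0000e-04 2.5789e+00] F [-2.97 -2.64 12.81] M [-0.791  0.777  0.071] w 0.156
turn [0.0058 0.0008 0.    ] shift(tool) [ 0.001  -0.0009 -0.0008]
```

{"name": "send_rows", "arguments": {
  "targets": [
    [0.005, 0.001, 0.08, 0.001, -0.001, -0.0003, 0],
    [0.002, 0.002, 0.08, 0.001, 0, 0.001, 0],
    [0.002, 0.002, 0.08, 0.001, 0, 0.0005, 0],
    [0.002, 0.001, 0.06, 0, 0, 0.0005, 0]
  ]
}}

```text
time: 11.43
tool_pos: [0.5549, 0.1685, 0.1551]
orientation: [-3.142, -0.002, 2.261]
ft_force: [-3.8, -0.4, 6.9]
gripper_width: 0.154
```

Run:
```python
from h import *
s=st(); to(.5532,.1685,.1535,s["orientation"][2])
```

```text
11.43 q7 0.519 pos [0.5549 0.1685 0.1551] rpy [-3.1415e+00 -1.8000e-03  2.2611e+00] F [-3.79 -0.41  6.88] M [-0.092  1.002  0.031] w 0.154
turn [-0.0001 -0.0018  0.    ] shift(tool) [ 0.0011 -0.0013  0.0016]
```

{"name": "send_rows", "arguments": {
  "targets": [
    [0, -0.001, 0.0, 0.001, -0.001, 0.0015, 0],
    [0.001, 0, 0.07, 0, 0, 0.001, 0],
    [0.001, 0, 0.07, 0, 0, 0.001, 0],
    [0.001, 0.001, 0.06, 0, 0, 0.0005, 0]
  ]
}}

```text
time: 11.77
tool_pos: [0.5548, 0.1684, 0.1542]
orientation: [-3.141, -0.002, 2.051]
ft_force: [-3.3, -0.4, 7.6]
gripper_width: 0.153
```

Run:
```python
from h import *
s=st(); to(.5532,.1685,.1535,s["orientation"][2])
```

```text
11.77 q7 0.338 pos [0.5548 0.1684 0.1542] rpy [-3.1412e+00 -1.9000e-03  2.0507e+00] F [-3.34 -0.37  7.57] M [-0.293  0.831  0.093] w 0.153
turn [-0.0004 -0.0019  0.    ] shift(tool) [ 0.0008 -0.0013  0.0007]
```

{"name": "send_rows", "arguments": {
  "targets": [
    [0, -0.002, 0.03, 0.0005, -0.001, -0.0008, 0],
    [0, 0, 0.03, 0, 0, -0.0005, 0]
  ]
}}

```text
time: 11.93
tool_pos: [0.5543, 0.1684, 0.1558]
orientation: [3.14, 0.001, 1.986]
ft_force: [0.3, 0.2, -6.4]
gripper_width: 0.155
```

Run:
```python
from h import *
s=st(); to(.5532,.1685,.1535,s["orientation"][2])
```

```text
11.93 q7 0.278 pos [0.5543 0.1684 0.1558] rpy [3.1403e+00 8.0000e-04 1.9861e+00] F [ 0.28  0.21 -6.43] M [ 0.019 -0.232  0.116] w 0.155
turn [0.0012 0.0008 0.    ] shift(tool) [ 0.0005 -0.001   0.0023]
```

{"name": "send_rows", "arguments": {
  "targets": [
    [0, 0.001, 0, 0.0005, -0.001, 0.0005, 0],
    [0, 0, 0, 0, 0, 0.0005, 0]
  ]
}}

```text
time: 12.1
tool_pos: [0.5544, 0.1685, 0.1552]
orientation: [3.138, 0.001, 1.986]
ft_force: [-2.6, -0.6, 7.7]
gripper_width: 0.155
```

Run:
```python
from h import *
s=st(); to(.5532,.1685,.1535,s["orientation"][2])
```

```text
12.1 q7 0.279 pos [0.5544 0.1685 0.1552] rpy [3.1378e+00 1.1000e-03 1.9862e+00] F [-2.63 -0.61  7.74] M [-0.235  0.739  0.07 ] w 0.155
turn [0.0038 0.0011 0.    ] shift(tool) [ 0.0005 -0.001   0.0017]
```

{"name": "send_rows", "arguments": {
  "targets": [
    [0.003, 0.001, 0.05, 0.0005, 0, 0.0, 0],
    [0, 0, 0.05, 0, 0, 0.0004, 0],
    [0, 0, 0, 0, 0, 0.0003, 0]
  ]
}}

```text
time: 12.35
tool_pos: [0.5545, 0.1684, 0.1553]
orientation: [3.14, -0.0, 1.885]
ft_force: [-1.5, -0.0, 5.2]
gripper_width: 0.16
```

Run:
```python
from h import *
s=st(); to(.5532,.1685,.1535,s["orientation"][2])
```

```text
12.35 q7 0.193 pos [0.5545 0.1684 0.1553] rpy [ 3.1404e+00 -2.0000e-04  1.8848e+00] F [-1.51 -0.04  5.21] M [-0.144  0.486  0.084] w 0.16
turn [ 0.0011 -0.0002 -0.    ] shift(tool) [ 0.0005 -0.0012  0.0018]
```

{"name": "send_rows", "arguments": {
  "targets": [
    [0, 0, 0.04, 0, -0.0005, -0.0002, 0],
    [0, 0, 0.04, 0, -0.0005, 0.0002, 0],
    [0, 0, 0, 0, 0, 0.0001, 0]
  ]
}}

```text
time: 12.6
tool_pos: [0.5543, 0.1683, 0.1561]
orientation: [3.139, -0.001, 1.806]
ft_force: [-2.0, -0.7, 6.2]
gripper_width: 0.158
```

Run:
```python
from h import *
s=st(); to(.5532,.1685,.1535,s["orientation"][2])
```

```text
12.6 q7 0.126 pos [0.5543 0.1683 0.1561] rpy [ 3.1387e+00 -1.0000e-03  1.8057e+00] F [-2.04 -0.71  6.18] M [-0.243  0.631  0.077] w 0.158
turn [ 0.0029 -0.001  -0.    ] shift(tool) [ 0.0005 -0.001   0.0026]
```

The force is still up at a height where contact was earlier lost, so the stud is starting to rise. I'll turn slightly further, then ease up.

{"name": "send_rows", "arguments": {
  "targets": [
    [0.002, -0.001, 0.04, 0.0005, -0.0005, 0, 0],
    [0, 0, 0.03, 0, 0, 0, 0],
    [0, 0, 0, 0, 0, -0.0003, 0]
  ]
}}

```text
time: 12.85
tool_pos: [0.5543, 0.1683, 0.1578]
orientation: [3.14, -0.001, 1.737]
ft_force: [-0.8, -0.7, 0.7]
gripper_width: 0.156
```

Run:
```python
from h import *
s=st(); to(.5532,.1685,.1535,s["orientation"][2])
```

```text
12.85 q7 0.066 pos [0.5543 0.1683 0.1578] rpy [ 3.1398e+00 -8.0000e-04  1.7373e+00] F [-0.8  -0.65  0.69] M [-0.134  0.334  0.02 ] w 0.156
turn [ 0.0018 -0.0008 -0.    ] shift(tool) [ 0.0004 -0.0011  0.0043]
```

{"name": "send_rows", "arguments": {
  "targets": [
    [0, 0, 0, 0, -0.0005, -0.001, 0],
    [0, 0, 0, 0, 0, 0, 0]
  ]
}}

```text
time: 13.02
tool_pos: [0.554, 0.1684, 0.1585]
orientation: [3.139, -0.001, 1.74]
ft_force: [0.2, -0.6, 0.0]
gripper_width: 0.155
```

{"name": "send_rows", "arguments": {
  "targets": [
    [0, 0, 0, 0, 0, 0.0008, 0],
    [0, 0, 0, 0, 0, 0.0005, 0],
    [0, 0, 0, 0, 0, 0, 0]
  ]
}}

```text
time: 13.27
tool_pos: [0.5541, 0.1685, 0.1577]
orientation: [3.139, -0.001, 1.742]
ft_force: [-0.7, -0.3, 2.5]
gripper_width: 0.161
```

Run:
```python
from h import *
s=st(); to(.5532,.1685,.1585,s["orientation"][2])
```

```text
13.27 q7 0.07 pos [0.5541 0.1685 0.1577] rpy [ 3.1389e+00 -1.4000e-03  1.7424e+00] F [-0.66 -0.3   2.46] M [-0.126  0.271  0.031] w 0.161
turn [ 0.0027 -0.0014 -0.    ] shift(tool) [ 0.0002 -0.0009 -0.0008]
```

The stud now sits about 4 mm in, light contact at 0.158, as expected when caught. Centring the blade in its play and withdrawing.

{"name": "send_rows", "arguments": {
  "targets": [
    [0.002, -0.001, -0.06, 0, -0.0008, -0.001, 0],
    [0, 0, -0.06, 0, 0, -0.001, 0],
    [0, 0, 0, 0, 0, -0.002, 0],
    [0, 0, 0, 0, 0, -0.003, 0],
    [0, 0, 0, 0, 0, -0.003, 0]
  ]
}}

```text
time: 13.68
tool_pos: [0.5519, 0.1684, 0.1663]
orientation: [-3.139, -0.0, 1.866]
ft_force: [-0.5, -0.3, -1.4]
gripper_width: 0.157
```

{"name": "send_rows", "arguments": {
  "targets": [
    [0, 0, 0, 0, 0, -0.01, 0],
    [0, 0, 0, 0, 0, -0.02, 0],
    [0, 0, 0, 0, 0, -0.02, 0],
    [0, 0, 0, 0, 0, -0.02, 0],
    [0, 0, 0, 0, 0, 0, 0]
  ]
}}

```text
time: 14.1
tool_pos: [0.551, 0.1677, 0.2407]
orientation: [-3.135, 0.001, 1.86]
ft_force: [0.4, 0.6, -0.9]
gripper_width: 0.153
```

Run:
```python
from h import *
st(); to(.553,.10,.24,1.86)
```

```text
14.1 q7 0.106 pos [0.551  0.1677 0.2407] rpy [-3.1355e+00  6.0000e-04  1.8600e+00] F [ 0.36  0.61 -0.95] M [ 0.016 -0.087 -0.047] w 0.153
turn [-0.0061  0.0006 -0.    ] shift(tool) [-0.0654 -0.0174  0.0008]
```

{"name": "send_rows", "arguments": {
  "targets": [
    [-0.003, 0, 0, -0.02, -0.005, 0, 0],
    [-0.003, 0, 0, -0.02, -0.005, 0, 0],
    [0, 0, 0, -0.02, -0.005, 0, 0],
    [0, 0, 0, 0, 0, 0, 0],
    [0, 0, 0, 0, 0, 0, 0]
  ]
}}

```text
time: 14.52
tool_pos: [0.5536, 0.1057, 0.2421]
orientation: [3.139, -0.001, 1.86]
ft_force: [-0.2, 0.5, -1.1]
gripper_width: 0.154
```

```bash
cat > stud.py <<'E'
from h import *
def stud(d,z):
    hsv=cv2.cvtColor(d["image"],cv2.COLOR_RGB2HSV).astype(int); H,S,V=hsv[...,0],hsv[...,1],hsv[...,2]
    br=((H>12)&(H<32)&(S>110)&(V>60)).astype(np.uint8)
    c=max(cv2.findContours(br,0,2)[0],key=cv2.contourArea); h=cv2.convexHull(c); e=cv2.fitEllipse(h); print("ell",e,onz(d,*e[0],z))
    m=np.zeros_like(br); cv2.drawContours(m,[h],-1,1,-1); m=cv2.erode(m,np.ones((7,7)))
    sl=((V<70)&(m>0)).astype(np.uint8); c=max(cv2.findContours(sl,0,2)[0],key=cv2.contourArea); r=cv2.minAreaRect(c); print(r)
    Q=np.array([onz(d,*p,z) for p in cv2.boxPoints(r)])[:,:2]; print(Q.mean(0),[(np.linalg.norm(Q[i]-Q[i-1]).round(4),np.degrees(np.arctan2(*(Q[i]-Q[i-1])[::-1])).round(1)) for i in range(2)])
E
python3 - <<'E'
from stud import *
st(); d=grab("wrist"); save(d,"w4.png"); stud(d,.108)
E
```

```text
14.52 q7 0.208 pos [0.5536 0.1057 0.2421] rpy [ 3.1385e+00 -1.2000e-03  1.8602e+00] F [-0.2   0.52 -1.09] M [0.044 0.036 0.003] w 0.154
ell ((296.8542175292969, 112.4832763671875), (62.72328567504883, 65.2837142944336), 12.527716636657715) [0.55268005 0.16926678 0.108     ]
((296.4092712402344, 112.50411987304688), (35.2817497253418, 6.765741348266602), 87.39744567871094)
[0.55242334 0.16901622] [(np.float64(0.0256), np.float64(110.2)), (np.float64(0.005), np.float64(19.3))]
```

View pics/w4.png

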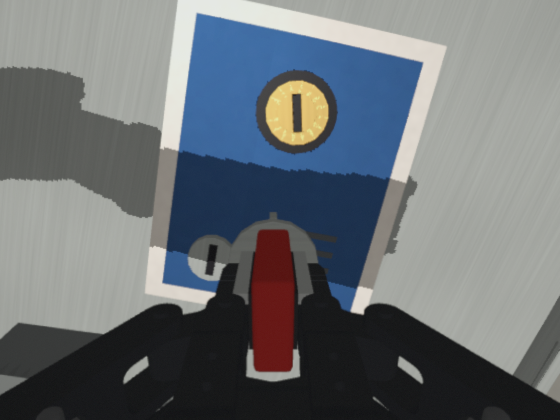

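Wrist view: the stud's slot now runs at 110° in world (pixel (297,112)), so it has turned about 75° from open. That matches the force estimate (~1.32 rad). Returning the key to the stand.

{"name": "send_rows", "arguments": {
  "targets": [
    [0.003, 0, 0, -0.015, -0.005, 0, 0],
    [0, 0, 0, -0.03, -0.01, 0, 0],
    [0, 0, 0, -0.03, -0.01, 0, 0],
    [0, 0, 0, -0.03, -0.01, 0, 0],
    [0, 0, 0, -0.03, -0.01, 0, 0],
    [0, 0, 0, -0.03, -0.01, 0, 0],
    [0, 0, 0, -0.03, -0.01, 0, 0],
    [0, 0, 0, -0.03, -0.01, 0, 0],
    [0, 0, 0, -0.03, -0.01, 0, 0],
    [0, 0, 0, -0.015, -0.005, 0, 0],
    [0, 0, 0, 0, 0, 0, 0],
    [0, 0, 0, 0, 0, 0, 0]
  ]
}}

```text
time: 15.57
tool_pos: [0.5475, -0.1776, 0.2378]
orientation: [-3.138, -0.003, 1.877]
ft_force: [-0.0, 0.6, -1.9]
gripper_width: 0.157
```

{"name": "send_rows", "arguments": {
  "targets": [
    [0, 0, -0.11, 0, 0, 0, 0],
    [0, 0, -0.11, 0, 0, 0, 0],
    [0, 0, -0.11, 0, 0, 0, 0],
    [0, 0, -0.11, 0, 0, 0, 0],
    [0, 0, -0.11, 0, 0, 0, 0],
    [0, 0, -0.11, 0, 0, 0, 0],
    [0, 0, -0.11, 0, 0, 0, 0],
    [0, 0, -0.11, 0, 0, 0, 0],
    [0, 0, -0.11, 0, 0, 0, 0],
    [0, 0, -0.11, 0, 0, 0, 0],
    [0, 0, -0.11, 0, 0, 0, 0],
    [0, 0, -0.11, 0, 0, 0, 0],
    [0, 0, -0.11, 0, 0, 0, 0],
    [0, 0, 0, 0, 0, 0, 0],
    [0, 0, 0, 0, 0, 0, 0]
  ]
}}

```text
time: 16.82
tool_pos: [0.5536, -0.1414, 0.2333]
orientation: [3.125, -0.008, -2.867]
ft_force: [-0.0, 0.2, -1.2]
gripper_width: 0.158
```

Run:
```python
from h import *
st(); to(.5437,-.1837,.19,-2.9624)
```

```text
16.82 q7 2.124 pos [ 0.5536 -0.1414  0.2333] rpy [ 3.1247 -0.0083 -2.8674] F [-0.04  0.21 -1.22] M [ 0.045 -0.002 -0.016] w 0.158
turn [ 0.0165 -0.0091  0.0949] shift(tool) [ 0.0206 -0.0388  0.0429]
```

{"name": "send_rows", "arguments": {
  "targets": [
    [0.008, -0.004, 0.05, 0.01, -0.019, 0.01, 0],
    [0.008, -0.005, 0.045, 0.01, -0.019, 0.01, 0],
    [0, 0, 0, 0, 0, 0, 0],
    [0, 0, 0, 0, 0, 0, 0],
    [0, 0, 0, 0, 0, 0, 0]
  ]
}}

```text
time: 17.23
tool_pos: [0.5454, -0.177, 0.2121]
orientation: [3.139, 0.001, -2.972]
ft_force: [0.0, 0.9, -1.0]
gripper_width: 0.161
```

Run:
```python
from h import *
st(); to(.5437,-.1837,.15,-2.9624)
```

```text
17.23 q7 2.097 pos [ 0.5454 -0.177   0.2121] rpy [ 3.1393e+00  1.1000e-03 -2.9718e+00] F [ 0.04  0.94 -1.02] M [-0.025  0.03   0.004] w 0.161
turn [ 0.0022  0.0011 -0.0094] shift(tool) [ 0.0028 -0.0064  0.0621]
```

{"name": "send_rows", "arguments": {
  "targets": [
    [0.002, 0.001, -0.009, 0.003, -0.006, 0.018, 0],
    [0, 0, 0, 0, 0, 0.02, 0],
    [0, 0, 0, 0, 0, 0.02, 0],
    [0, 0, 0, 0, 0, 0.012, 0],
    [0, 0, 0, 0, 0, 0, 0],
    [0, 0, 0, 0, 0, 0, 0],
    [0, 0, 0, 0, 0, 0, 0]
  ]
}}

```text
time: 17.82
tool_pos: [0.5497, -0.1757, 0.1433]
orientation: [3.14, 0.008, -2.957]
ft_force: [-0.3, 0.9, -1.5]
gripper_width: 0.157
```

Run:
```python
from h import *
st(); to(.5437,-.1837,.13,-2.9624)
```

```text
17.82 q7 2.147 pos [ 0.5497 -0.1757  0.1433] rpy [ 3.1399  0.0077 -2.9575] F [-0.3   0.93 -1.47] M [-0.036  0.025 -0.018] w 0.157
turn [0.0017 0.0077 0.0049] shift(tool) [ 0.0074 -0.0068  0.0133]
```

{"name": "send_rows", "arguments": {
  "targets": [
    [0.002, 0.008, 0.005, 0.007, -0.007, 0.003, 0],
    [0, 0, 0, 0, 0, 0, 0],
    [0, 0, 0, 0, 0, 0, 0],
    [0, 0, 0, 0, 0, 0, 0]
  ]
}}

```text
time: 18.15
tool_pos: [0.5458, -0.1846, 0.1433]
orientation: [-3.139, 0.004, -2.963]
ft_force: [0.6, 0.3, -0.9]
gripper_width: 0.156
```

Run:
```python
from h import *
st(); to(.5437,-.1837,.13,-2.9624)
```

```text
18.15 q7 2.154 pos [ 0.5458 -0.1846  0.1433] rpy [-3.1395  0.0039 -2.9626] F [ 0.56  0.33 -0.92] M [-0.003  0.024  0.023] w 0.156
turn [-0.0021  0.0039 -0.0002] shift(tool) [0.0019 0.0013 0.0133]
```

{"name": "send_rows", "arguments": {
  "targets": [
    [-0.002, 0.004, 0, 0.002, 0.0012, 0.005, 0],
    [0, 0, 0, 0, 0, 0.005, 0],
    [0, 0, 0, 0, 0, 0, 0],
    [0, 0, 0, 0, 0, 0, 0]
  ]
}}

```text
time: 18.48
tool_pos: [0.5438, -0.184, 0.1331]
orientation: [-3.141, 0.001, -2.963]
ft_force: [0.1, 0.6, -1.8]
gripper_width: 0.154
```

Run:
```python
from h import *
st(); to(.5437,-.1837,.12,-2.9624)
a=grab("scene")["image"][165:245,185:265]; b=grab("side")["image"][200:300,255:355]; d=grab("wrist")["image"][150:400,150:420]
I=np.hstack([cv2.resize(x,(260,260),interpolation=2) for x in(a,b,d)]); cv2.imwrite("pics/v5.png",I[:,:,::-1])
```

```text
18.48 q7 2.16 pos [ 0.5438 -0.184   0.1331] rpy [-3.1413e+00  1.2000e-03 -2.9632e+00] F [ 0.08  0.59 -1.81] M [0.016 0.037 0.075] w 0.154
turn [-0.0003  0.0012 -0.0008] shift(tool) [0.0001 0.0003 0.0131]
```

View pics/v5.png

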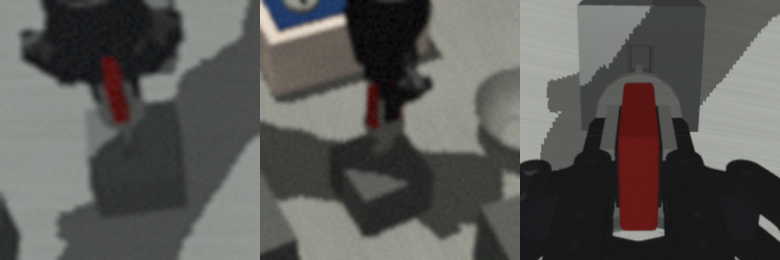

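Views: the key stands upright over the stand, with the blade tip centred in the slot at (640,60) in the wrist crop. Lowering with checks.

{"name": "send_rows", "arguments": {
  "targets": [
    [0, 0.002, 0, 0.0005, 0.0003, 0.007, 0],
    [0, 0.001, 0, 0.0005, 0, 0.007, 0],
    [0, 0, 0, 0, 0, 0.003, 0],
    [0, 0, 0, 0, 0, 0, 0]
  ]
}}

```text
time: 18.97
tool_pos: [0.5431, -0.1838, 0.1148]
orientation: [-3.141, -0.001, -2.963]
ft_force: [-0.6, -0.4, -1.5]
gripper_width: 0.155
```

Run:
```python
from h import *
st(); to(.5437,-.1837,.0757,-2.9624)
```

```text
18.97 q7 2.169 pos [ 0.5431 -0.1838  0.1148] rpy [-3.1410e+00 -1.2000e-03 -2.9628e+00] F [-0.61 -0.39 -1.51] M [-0.032 -0.034 -0.049] w 0.155
turn [-0.0006 -0.0012 -0.0004] shift(tool) [-0.0006  0.      0.0391]
```

{"name": "send_rows", "arguments": {
  "targets": [
    [0, -0.001, 0, -0.0004, 0, 0.006, 0],
    [0, 0, 0, 0, 0, 0.007, 0],
    [0, 0, 0, 0, 0, 0.004, 0],
    [0, 0, 0, 0, 0, 0, 0]
  ]
}}

```text
time: 19.3
tool_pos: [0.5433, -0.1835, 0.0954]
orientation: [-3.141, -0.001, -2.963]
ft_force: [0.1, 0.0, -1.4]
gripper_width: 0.153
```

Run:
```python
from h import *
st(); to(.5437,-.1837,.0757,-2.9624)
```

```text
19.3 q7 2.181 pos [ 0.5433 -0.1835  0.0954] rpy [-3.1414e+00 -9.0000e-04 -2.9627e+00] F [ 0.06  0.   -1.38] M [-0.034  0.001  0.041] w 0.153
turn [-0.0001 -0.0009 -0.0003] shift(tool) [-0.0004 -0.0003  0.0197]
```

{"name": "send_rows", "arguments": {
  "targets": [
    [0, -0.001, 0, -0.0003, -0.0002, 0.006, 0],
    [0, 0, 0, 0, 0, 0.006, 0],
    [0, 0, 0, 0, 0, 0.004, 0],
    [0, 0, 0, 0, 0, 0, 0]
  ]
}}

```text
time: 19.63
tool_pos: [0.5437, -0.1835, 0.0775]
orientation: [-3.142, -0.0, -2.963]
ft_force: [0.4, -0.0, -1.6]
gripper_width: 0.156
```

Run:
```python
from h import *
st(); to(.5437,-.1837,.0757,-2.9624)
```

```text
19.63 q7 2.192 pos [ 0.5437 -0.1835  0.0775] rpy [-3.1416 -0.     -2.9625] F [ 0.44 -0.04 -1.58] M [ 0.039  0.013 -0.037] w 0.156
turn [-0.     -0.     -0.0001] shift(tool) [-0.     -0.0002  0.0018]
```

{"name": "send_rows", "arguments": {
  "targets": [
    [0, 0, 0, 0, 0, 0.001, 0],
    [0, 0, 0, 0, 0, 0.001, 0],
    [0, 0, 0, 0, 0, 0, 0]
  ]
}}

```text
time: 19.88
tool_pos: [0.5437, -0.1838, 0.0756]
orientation: [3.141, -0.0, -2.963]
ft_force: [0.1, -0.2, -1.4]
gripper_width: 0.154
```

{"name": "send_rows", "arguments": {
  "targets": [
    [0, 0, 0, 0, 0, 0.0008, 0],
    [0, 0, 0, 0, 0, 0.0005, 0]
  ]
}}

```text
time: 20.05
tool_pos: [0.5439, -0.1838, 0.0755]
orientation: [3.141, 0.0, -2.963]
ft_force: [-2.5, 0.9, 3.8]
gripper_width: 0.158
```

The collar is seated. Opening and retreating.

{"name": "send_rows", "arguments": {
  "targets": [
    [0, 0, 0, 0, 0, -0.0003, 0],
    [0, 0, 0, 0, 0, 0, 0.3],
    [0, 0, 0, 0, 0, 0, 0.6],
    [0, 0, 0, 0, 0, 0, 1],
    [0, 0, 0, 0, 0, 0, 1],
    [0, 0, 0, 0, 0, 0, 1],
    [0, 0, 0, 0, 0, 0, 1],
    [0, 0, 0, 0, 0, 0, 1],
    [0, 0, 0, 0, 0, 0, 1]
  ]
}}

```text
time: 20.8
tool_pos: [0.5452, -0.1843, 0.0764]
orientation: [-3.14, 0.003, -2.963]
ft_force: [-0.1, 0.7, -0.7]
gripper_width: 1.0
```

{"name": "send_rows", "arguments": {
  "targets": [
    [0, 0, 0, 0, 0, -0.006, 1],
    [0, 0, 0, 0, 0, -0.015, 1],
    [0, 0, 0, 0, 0, -0.02, 1],
    [0, 0, 0, 0, 0, -0.025, 1],
    [0, 0, 0, 0, 0, -0.025, 1],
    [0, 0, 0, 0, 0, -0.025, 1],
    [0, 0, 0, -0.03, 0, -0.025, 1],
    [0, 0, 0, -0.03, 0, 0, 1],
    [0, 0, 0, 0, 0, 0, 1],
    [0, 0, 0, 0, 0, 0, 1]
  ]
}}

```text
time: 21.63
tool_pos: [0.6029, -0.1744, 0.2272]
orientation: [-3.141, 0.001, -2.966]
ft_force: [-1.0, -1.0, -0.7]
gripper_width: 1.004
```

Run:
```python
from stud import *
st(); a=grab("scene"); b=grab("side"); d=grab("wrist"); stud(b,.108)
I=np.hstack([cv2.resize(a["image"][140:300,100:420],(400,200),interpolation=2),cv2.resize(b["image"][130:330,180:420],(400,333),interpolation=2)[:200]])
J=np.hstack([cv2.resize(d["image"],(400,300)),cv2.resize(b["image"][140:250,225:335],(400,300),interpolation=2)])
cv2.imwrite("pics/v6.png",np.vstack([I,J])[:,:,::-1])
```

```text
21.63 q7 2.087 pos [ 0.6029 -0.1744  0.2272] rpy [-3.1413e+00  1.3000e-03 -2.9665e+00] F [-1.03 -1.03 -0.67] M [-0.017  0.051  0.014] w 1.004
ell ((200.4591064453125, 75.29251098632812), (77.78306579589844, 140.52386474609375), 154.156005859375) [0.44694073 0.96139278 0.108     ]
((213.28053283691406, 60.64361572265625), (48.98388671875, 30.848495483398438), 81.57302856445312)
[0.53640278 1.15139229] [(np.float64(0.6204), np.float64(85.5)), (np.float64(0.1752), np.float64(5.8))]
```

View pics/v6.png

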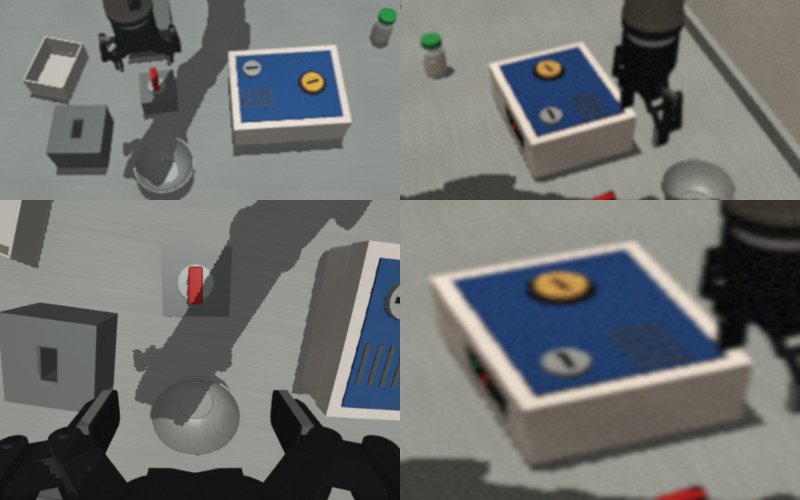

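Final views: the key is upright in its stand with the collar centred and flush (wrist picture (195,283)). The stud's slot is turned, and the bowl, jar and tub are unmoved. The gripper is clear of everything, so I'm handing in.

```bash
python3 -c "
from workcell import job; print(job.job_done())"
```

```text
the job is handed in; nothing more can be done
None
```

The stud is turned and, by feel, caught. The key is back upright in its stand, and the job was handed in at about 22 s.

- **Stud:** I pressed it in with the key and turned it clockwise until I felt it rise at the catch. It then met the key at about 4 mm in, where a caught stud should sit; while held under the ledge it was about 6.5 mm in. The wrist camera showed its slot turned about 75° (1.32 rad), and the force readings gave about 1.36 rad.
- **Force:** Once during the turn the push reached about 14 N and touched the stud's firm stop; I eased it at once. No hard twist on the turn stop was felt (wrist torque about 0.1 N m).
- **Key:** It went into the slot without jamming and its collar touched the stand at the same height I picked it up from. The last wrist picture shows it upright with the collar centred.
- **Bystanders:** The bowl, jar and tub look unmoved in the final pictures; I didn't measure them.
- **Check that failed:** My last automatic look at the stud, from the side camera, locked onto something in the background, so I ignored it. That the stud is caught therefore rests on the force readings and the earlier wrist picture.

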